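# Assemble the test-sieve stack on the shaker

## Task

Build the sieve stack on the shaker's collar for a particle-size test, one piece at a time from the bottom up: first the solid-bottomed receiver pan, then the fine sieve, the medium sieve, the coarse sieve, and last the lid. Each piece must sit upright and fully home in the one below; set the pieces down rather than dropping or knocking them over, and leave the sample pot, the funnel and the dropper bottle standing where they are.

Things in the scene. Friction and masses are not known exactly. Their poses are not given: they have to be found in the camera images.
- shaker_seat (a point): Seat of the fixed sieve shaker: white housing 150 x 136 x 40 mm, on it a round aluminium table 112 mm across, top at 58 mm, and in its middle a steel collar 14 mm high, 56 mm outside, 52 mm inside, 12 mm or more deep. Point: on the collar's axis, level with its top edge, 72 mm above the bench; z up.
- receiver_mid (a point): RECEIVER: steel pan, solid smooth floor, no mesh, 44 mm high, 0.11 kg. From the foot up: tapered skirt 41 to 49 mm across, 0-8 mm; shoulder; grip band 60 mm across, 8-32 mm; rim 56 mm outside, 52 mm inside, 34-44 mm. Seated, the shoulder lies on the collar's edge and its point is 14 mm above the seat's. Loose, stands on the bench. Point: on its axis, 22 mm above the foot; z up.
- sieve_fine_mid (a point): FINE SIEVE: steel ring 44 mm high; gauze of 2 mm pitch that looks like even dark cloth, 13 mm below the rim. From the foot up: tapered skirt 41 to 49 mm across, 0-8 mm; shoulder; grip band 60 mm across, to 32 mm; rim 56 mm outside, 52 mm inside. Seated, its shoulder lies on the rim below, it centres itself, and its point is 36 mm above that of the receiver. Loose, 0.1 kg. Point: on its axis, half-way up (22 mm); z up.
- sieve_medium_mid (a point): MEDIUM SIEVE: steel ring 52 mm high; wire mesh of 5 mm pitch, 13 mm below the rim. From the foot up: tapered skirt 41 to 49 mm across, 0-8 mm; shoulder; grip band 60 mm across, to 40 mm; rim 56 mm outside, 52 mm inside. Seated, its shoulder lies on the rim below, it centres itself, and its point is 40 mm above that of the fine sieve. Loose, 0.1 kg. Point: on its axis, half-way up (26 mm); z up.
- sieve_coarse_mid (a point): COARSE SIEVE: steel ring 60 mm high; wide wire mesh, 14 mm pitch, 4 wires each way, 13 mm below the rim. From the foot up: tapered skirt 41 to 49 mm across, 0-8 mm; shoulder; grip band 60 mm across, to 48 mm; rim 56 mm outside, 52 mm inside. Seated, its shoulder lies on the rim below, it centres itself, and its point is 48 mm above that of the medium sieve. Loose, 0.1 kg. Point: on its axis, half-way up (30 mm); z up.
- lid_knob (a point): LID: steel disc 60 mm across with the same tapered skirt (lowest 8 mm); black round knob 18 mm across in its middle to grip it by; disc top 13.5 mm, knob top 46 mm above the foot. Seated, its point is 57 mm above that of the coarse sieve. Loose, 0.08 kg, stands on the bench. Point: on the knob's axis, 35 mm above the foot, 11 mm below the knob's top; z up.
- sample_pot: White sample pot with red screw lid, 48 mm across, 60 mm high, standing loose among the pieces; to be left alone. Origin: centre of its underside; z up.
- funnel: White funnel standing on its wide rim, stem up, 69 mm across, 78 mm high, loose; to be left alone. Origin: centre of its underside; z up.
- dropper_bottle: Small amber dropper bottle with black teat, 36 mm across, 101 mm high, loose; to be left alone. Origin: centre of its underside; z up.
Not all that is in view belongs to the job. Leave any yellow look-alike of the part that bears receiver_mid alone.

How it is judged:
By the outcome, as a careful person would: the job done as asked, in the order asked, and still so for the second after the job is handed in, with the robot touching nothing.
It also fails if it takes over 120 s, if anything falls off the work surface, if the arm or the gripper's body presses on something with over 40 N, if the wrist force passes 120 N, or if a joint passes its speed limit or range.

## Robot

A 6-joint arm with a two-finger parallel gripper is mounted at the origin on a cart in front of the work surface, level with it; the furniture and walls round the work are solid. World frame = base frame: x ahead of the robot, y to its left, z up, the work surface at z = 0. Lengths are in m, angles in rad, forces in N, time in s.
With the tool pointing down it reaches from about 0.35 to 0.85 m from the base axis. Payload 8.1 kg.
Tool frame: the origin (TCP) lies between the finger pads; the fingertips stand 11 mm ahead of it and the grasp point (between the pads) lies 8 mm behind it (arm.nose_length is the distance from the TCP to the fingertips, in m); x points along the fingers, y is the direction in which the jaws open and shut, and the axes are right-handed (so a half turn about x gives the same grasp; the last joint's range is limited). The gripper opens to 85 mm and grips with 20 to 120 N. Pads are 22 mm wide; open, the fingers measure 114 mm over their backs; the gripper's body (76 mm by 85 mm) begins 54 mm behind the grasp point. The pads swing forward as they close: fully open they stand 13 mm farther back than shut.
Start: joints at [1.062, 0.13, 1.488, -0, 1.523, -0.085], TCP at [0.247, 0.547, 0.242] pointing down, gripper open.
Joint ranges: [-2.96, 2.96], [-0.89, 2.26], [0.02, 2.5], [-1.34, 4.48], [0, 2.73], [-2.66, 2.66]. Speed limits (rad/s): [2.39, 2.39, 2.79, 3.14, 3.14, 3.14].

## Interface

Orientations are given as a rotation vector (axis times angle).
In Python, from bench import arm, cams, ticket gives the robot as it stands.
- The arm moves only by the tool servo_tool, never from a script. Its argument "series" is text: rows parted by semicolons, each of 7 numbers parted by spaces: the finger opening in mm, from 0 to 85.4, then the shift along the tool's x, y, z in mm, then the turn, a rotation vector about the tool's x, y, z in degrees. A call has 1 to 10 rows; each row shifts and turns the commanded pose from where the row before left it, along the tool's axes as they then stand; what a row does not reach is not made up. A row lasts 1/8 s, in which the tool goes at most 62.5 mm and 10.7 degrees, less where a joint would pass 70% of its speed; a pose out of reach is approached as far as the arm can. A call with a gripper value outside its range is refused whole. The fingers move at their own pace and stop on an object; the grip force is fixed at half the most. Time passes only in rows, so rows that do not move let the fingers close. It gives the time, the measured TCP pose, the force and the opening at its end, in the units of the state.
- arm.sense(): the state, without advancing time (a new reading comes with each control period).
- cams.read_camera(name): name is "scene" or "top" or "wrist"; returns the picture (480x640x3 uint8, red, green, blue); there is no depth.
- cams.camera_model(name): a dict with "fx", "fy", "cx", "cy" (pixels), "distortion" ([k1, k2, p1, p2, k3] as OpenCV has them; the pictures are not rectified), "R" (3x3) and "t" (3): a world point X has camera coordinates R X + t. Camera axes: x right, y down, z forward; pixel columns grow to the right and rows downward; lengths in m; the calibration is good to about 2 mm. A picture is of the moment at which its call begins: read the wrist's pose just before it. camera_model takes no time and is no camera call; for the wrist camera it gives the pose at the moment of the call.
- ticket.finish_job(): hands the job in, once; it reports no verdict.
The state is a dict: "time": time; "joint_positions": joint angles; "qd": joint speeds; "effort": joint torques, N m; "tool_pos": TCP position; "eef_rot": TCP orientation; "force": force on the tool from outside, world axes, zero at the start; "wrist_torque": the same for the moment, N m; "finger_gap": finger opening in m.
Only numpy, scipy, OpenCV 4.12 (cv2) and the standard library are available. Lean on these libraries where they do the work, as an engineer would, in place of code of your own. Each camera call takes 0.05 s, during which the arm holds its last target.

## Working session

There is one attempt and no reset: what is moved stays moved. The work goes in short steps, Python scripts to look and compute and a tool call to move; the robot and the scene stay as the last step left them, time stands still between calls to the robot, and variables do not carry over. Pictures are saved under pics/ and viewed, and the job is handed in when it is done.

Besides the shell and the picture viewer there is one more tool, called after "Call:" by a JSON object that holds its "op" and its "data", one argument or row to a line. servo_tool: Moves the arm, as the interface text tells. Its arguments: {"type":"object","properties":{"series":{"type":"string"}},"required":["series"]}

```bash
ls; mkdir -p pics
python3 - <<'E'
from bench import arm,cams
import cv2
print(arm.sense())
for n in ["scene","top","wrist"]:
    im=cams.read_camera(n); cv2.imwrite(f"pics/{n}0.png",im[:,:,::-1])
    m=cams.camera_model(n); print(n,m)
E
```

```text
pics
{'time': 0.0, 'joint_positions': array([ 1.06155159e+00,  1.31171147e-01,  1.48931635e+00,  1.36339368e-05,
        1.52301861e+00, -8.53897981e-02]), 'qd': array([ 1.25085950e-04,  4.98628677e-04,  7.91008904e-04, -4.95529049e-04,
        8.83755836e-05, -6.53358567e-04]), 'effort': array([ 1.77841426e-03, -5.69414377e+01, -5.00543153e+01, -3.38093532e-04,
        1.53535686e-02,  9.25244308e-05]), 'tool_pos': array([0.24646581, 0.54643589, 0.24121811]), 'eef_rot': array([ 0.33102743,  1.54568567, -0.33391282]), 'force': array([ 0.05049946, -0.1503459 , -0.33102629]), 'wrist_torque': array([ 0.01135731, -0.02297144, -0.03065693]), 'finger_gap': 0.08541221640436576}
scene {'fx': 434.1930633089152, 'fy': 434.1930633089152, 'cx': 324.2694200377248, 'cy': 240.27909769682418, 'distortion': array([-0.03497184,  0.        ,  0.        ,  0.        ,  0.        ]), 'R': array([[ 0.91179107, -0.41059288,  0.0071088 ],
       [-0.25078895, -0.57046024, -0.78209975],
       [ 0.32517987,  0.71132876, -0.62311271]]), 't': array([-0.44805217,  0.24228187,  1.01864818])}
top {'fx': 433.67501487325393, 'fy': 433.67501487325393, 'cx': 317.5962491606222, 'cy': 237.08254335871013, 'distortion': array([-0.10392891,  0.        ,  0.        ,  0.        ,  0.        ]), 'R': array([[ 0.01653945, -0.99963961,  0.0211445 ],
       [-0.9845249 , -0.01997202, -0.17410294],
       [ 0.17446249, -0.01793772, -0.98450042]]), 't': array([0.05313202, 0.53405437, 1.12837753])}
wrist {'fx': 396.7188626042062, 'fy': 396.7188626042062, 'cx': 318.74342526613924, 'cy': 242.6923327579567, 'distortion': array([0.00107794, 0.        , 0.        , 0.        , 0.        ]), 'R': array([[ 4.11919932e-01,  9.11219656e-01, -8.41322563e-04],
       [ 8.68266566e-01, -3.92222376e-01,  3.03767639e-01],
       [ 2.76469058e-01, -1.25858437e-01, -9.52745776e-01]]), 't': array([-0.59984498, -0.03842128,  0.38081684])}
```

View pics/top0.png

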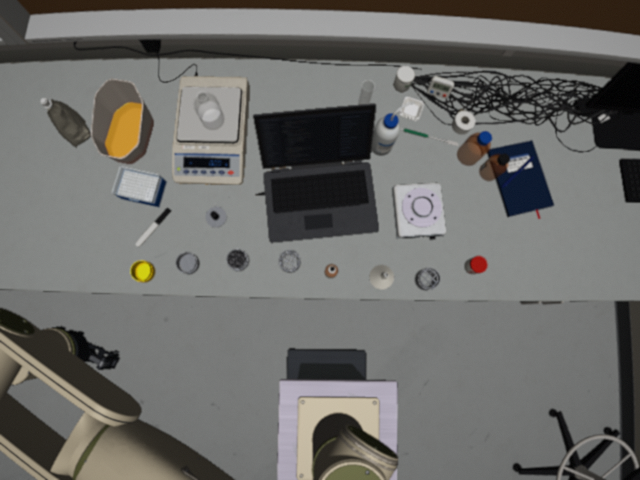

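View pics/scene0.png

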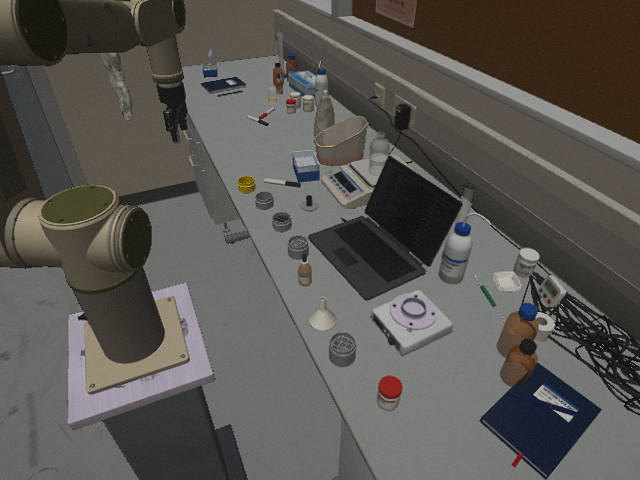

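View pics/wrist0.png

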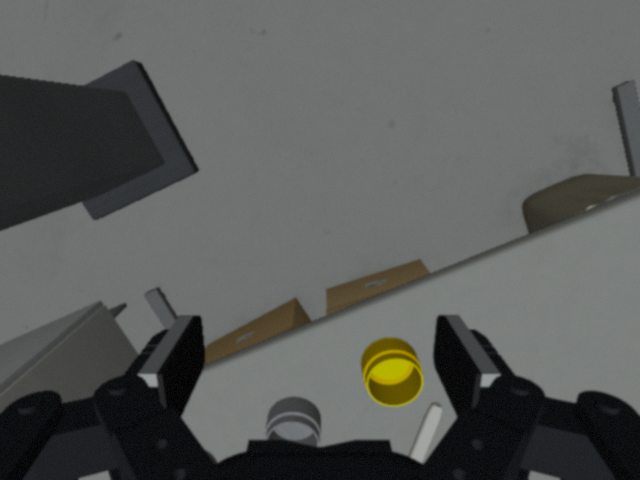

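Run:
```python
import cv2,numpy as np
t=cv2.imread("pics/top0.png");s=cv2.imread("pics/scene0.png")
a=cv2.resize(t[190:300,120:320],(800,440),interpolation=cv2.INTER_CUBIC)
cv2.imwrite("pics/c1.png",a)
cv2.imwrite("pics/c2.png",cv2.resize(t[170:300,310:500],(800,547),interpolation=cv2.INTER_CUBIC))
cv2.imwrite("pics/c3.png",cv2.resize(s[165:420,230:460],(541,600),interpolation=cv2.INTER_CUBIC))
```

```text
(no output)
```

View pics/c1.png

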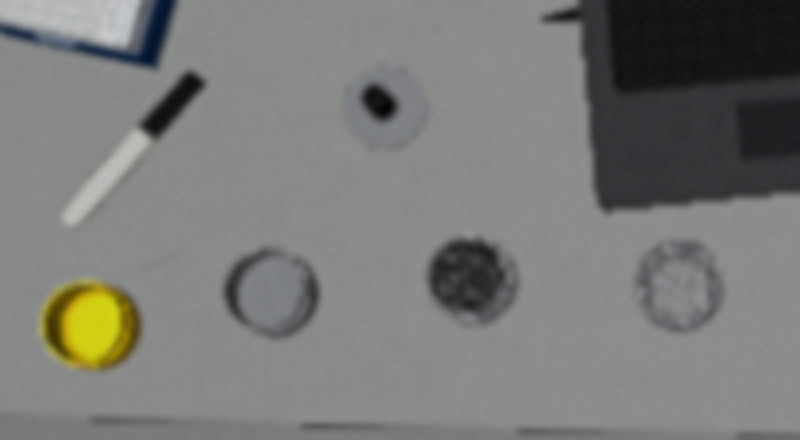

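View pics/c2.png

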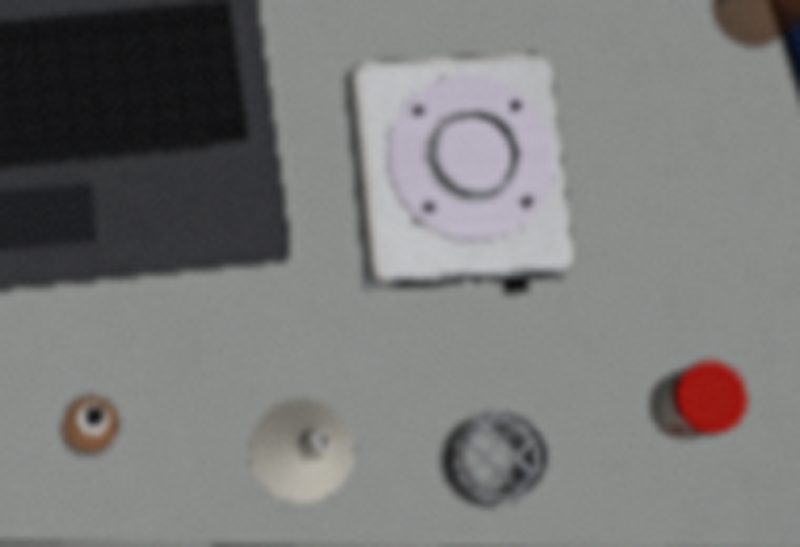

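View pics/c3.png

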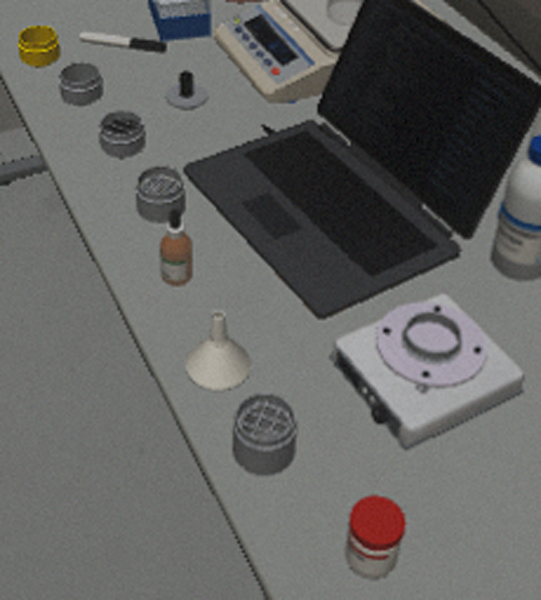

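```bash
cat > h.py <<'E'
import numpy as np,cv2
from bench import arm,cams
from scipy.spatial.transform import Rotation as Ro
def ray(m,uv):
    K=np.array([[m['fx'],0,m['cx']],[0,m['fy'],m['cy']],[0,0,1]])
    p=cv2.undistortPoints(np.array([[uv]],float),K,m['distortion'])[0,0]
    R=np.array(m['R']);return -R.T@m['t'],R.T@np.array([p[0],p[1],1])
def on(m,uv,z):
    c,d=ray(m,uv);return c+d*(z-c[2])/d[2]
def proj(m,X):
    K=np.array([[m['fx'],0,m['cx']],[0,m['fy'],m['cy']],[0,0,1]])
    return cv2.projectPoints(np.array([X],float),cv2.Rodrigues(m['R'])[0],m['t'],K,m['distortion'])[0][0,0]
E
python3 - <<'E'
from h import *
t=cams.camera_model("top");s=cams.camera_model("scene")
T=lambda u,v:(120+u/4,190+v/4)
T2=lambda u,v:(310+u*190/800,170+v*130/547)
S=lambda u,v:(230+u*230/541,165+v*255/600)
for n,a,b,z in [("yel",T(92,325),S(39,40),.044),("rec",T(270,292),S(81,75),.044),("fine?",T(470,280),S(122,123),.044),("med?",T(679,285),S(160,182),.052),("coarse?",T2(497,455),S(265,418),.06),
 ("lid knob top",T(379,100),S(186,73),.046),("collar",T2(474,153),S(432,334),.072),("pot",T2(711,396),S(377,522),.06),("funneltop",T2(316,440),S(219,316),.078),("drop",T2(95,414),S(176,217),.101)]:
    A=on(t,a,z);B=on(s,b,z);print(n,A.round(3),B.round(3))
    c1,d1=ray(t,a);c2,d2=ray(s,b)
    k=np.linalg.lstsq(np.c_[d1,-d2],c2-c1,rcond=None)[0];p=c1+d1*k[0];q=c2+d2*k[1];print("   tri",((p+q)/2).round(3),"gap",np.linalg.norm(p-q).round(4))
for uv in [(60,290),(300,296),(500,300)]: print(on(t,uv,0).round(3))
E
```

```text
yel [0.43  0.533 0.044] [0.433 0.53  0.044]
   tri [0.432 0.534 0.042] gap 0.0036
rec [0.455 0.412 0.044] [0.46  0.414 0.044]
   tri [0.457 0.411 0.046] gap 0.0044
fine? [0.466 0.277 0.044] [0.474 0.281 0.044]
   tri [0.469 0.276 0.048] gap 0.0058
med? [0.465 0.136 0.052] [0.47  0.136 0.052]
   tri [0.467 0.136 0.053] gap 0.0052
coarse? [ 0.425 -0.233  0.06 ] [ 0.428 -0.239  0.06 ]
   tri [ 0.428 -0.235  0.055] gap 0.0037
lid knob top [0.589 0.345 0.046] [0.596 0.356 0.046]
   tri [0.589 0.343 0.056] gap 0.0042
collar [ 0.619 -0.22   0.072] [ 0.621 -0.222  0.072]
   tri [ 0.62  -0.221  0.071] gap 0.0027
pot [ 0.465 -0.375  0.06 ] [ 0.466 -0.377  0.06 ]
   tri [ 0.466 -0.376  0.059] gap 0.0016
funneltop [ 0.432 -0.114  0.078] [ 0.435 -0.118  0.078]
   tri [ 0.434 -0.115  0.075] gap 0.0039
drop [0.443 0.024 0.101] [0.443 0.015 0.101]
   tri [0.445 0.024 0.094] gap 0.0024
[0.374 0.791 0.   ]
[0.375 0.108 0.   ]
[ 0.371 -0.457  0.   ]
```

```bash
cat >> h.py <<'E'
def st():
    s=arm.sense();R=Ro.from_rotvec(s['eef_rot']).as_matrix();return s,R
def need(X,Ydir=None):
    """mm shift in tool axes to put TCP at X, and turn (deg) to tool down w/ y along Ydir"""
    s,R=st();print("t",round(s['time'],2),"tcp",s['tool_pos'].round(4),"gap",round(s['finger_gap'],4),"F",s['force'].round(1))
    print("shift mm",(R.T@(np.array(X)-s['tool_pos'])*1000).round(1))
    if Ydir is not None:
        x=np.array([0,0,-1.]);y=np.array([Ydir[0],Ydir[1],0]);y/=np.linalg.norm(y)
        G=np.c_[x,y,np.cross(x,y)]
        print("turn deg",np.degrees(Ro.from_matrix(R.T@G).as_rotvec()).round(2))
E
python3 - <<'E'
from h import *
s,R=st();print(R.round(3));m=cams.camera_model("wrist");c=-m['R'].T@m['t'];print("cam rel tool",(R.T@(c-s['tool_pos'])).round(4),"dir",(R.T@m['R'][2]).round(3))
print([a for a in dir(arm) if a[0]!='_'],arm.nose_length)
E
```

```text
[[-0.001  0.411  0.912]
 [-0.001  0.912 -0.411]
 [-1.    -0.001 -0.   ]]
cam rel tool [-0.1325  0.0004 -0.0786] dir [0.953 0.    0.304]
['Unreachable', 'nose_length', 'sense'] 0.011
```

Call:
{"op": "servo_tool", "data": {
  "series": "85 0 -29 44 0 0 0;85 0 -29 44 0 0 0;85 0 -29 44 0 0 0;85 0 -29 44 0 0 0;85 0 -29 44 0 0 0;85 0 -30 45 0 0 0;85 0 0 0 -8 0 0;85 0 0 0 -8 0 0;85 0 0 0 -8.3 0 0;85 0 0 0 0 0 0"
}}

```text
time: 1.4
tool_pos: [0.4162, 0.2783, 0.242]
eef_rot: [0.0, 1.571, -0.001]
force: [0.3, 0.2, 0.2]
finger_gap: 0.085
```

Run:
```python
from h import *
need([.455,.412,.25],(0,1))
im=cams.read_camera("wrist");cv2.imwrite("pics/w1.png",im[:,:,::-1])
m=cams.camera_model("wrist")
for n,X in dict(rec=[.456,.412,.044],fine=[.468,.277,.044],med=[.467,.136,.052],lid=[.591,.347,.046]).items(): print(n,proj(m,X).round(0))
```

```text
t 1.4 tcp [0.4162 0.2783 0.242 ] gap 0.085 F [0.3 0.2 0.2]
shift mm [ -8.  133.7  38.7]Traceback (most recent call last):
  File "<stdin>", line 2, in <module>
  File "h.py", line 20, in need
    x=np.array([0,0,-1.]);y=np.array([Ydir[0],Ydir[1],0]);y/=np.linalg.norm(y)
                                                          ^^^^^^^^^^^^^^^^^^^^
numpy._core._exceptions._UFuncOutputCastingError: Cannot cast ufunc 'divide' output from dtype('float64') to dtype('int64') with casting rule 'same_kind'
```

```bash
sed -i 's/Ydir\[1\],0\])/Ydir[1],0.])/' h.py
python3 - <<'E'
from h import *
need([.455,.412,.25],(0,1))
im=cams.read_camera("wrist");cv2.imwrite("pics/w1.png",im[:,:,::-1])
m=cams.camera_model("wrist")
for n,X in dict(rec=[.456,.412,.044],fine=[.468,.277,.044],med=[.467,.136,.052],lid=[.591,.347,.046]).items(): print(n,proj(m,X).round(0))
E
```

```text
t 1.4 tcp [0.4162 0.2783 0.242 ] gap 0.085 F [0.3 0.2 0.2]
shift mm [ -8.  133.7  38.7]
turn deg [-0.04 -0.03  0.01]
rec [469. 256.]
fine [317. 269.]
med [155. 272.]
lid [388. 386.]
```

View pics/w1.png

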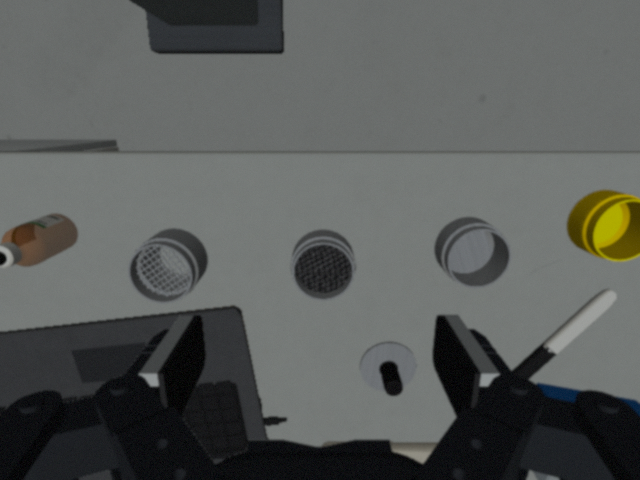

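Run:
```python
import cv2,numpy as np
t=cv2.imread("pics/w1.png")
cs=[cv2.resize(t[y:y+100,x:x+100],(400,400),interpolation=cv2.INTER_CUBIC) for x,y in [(420,200),(275,215)]]
cs2=[cv2.resize(t[y:y+100,x:x+100],(400,400),interpolation=cv2.INTER_CUBIC) for x,y in [(120,215),(340,320)]]
cv2.imwrite("pics/c4.png",np.clip(np.hstack(cs)*1.5,0,255))
cv2.imwrite("pics/c5.png",np.clip(np.hstack(cs2)*1.5,0,255))
```

```text
[ WARN:0@0.150] global loadsave.cpp:1063 imwrite_ Unsupported depth image for selected encoder is fallbacked to CV_8U.
```

View pics/c4.png

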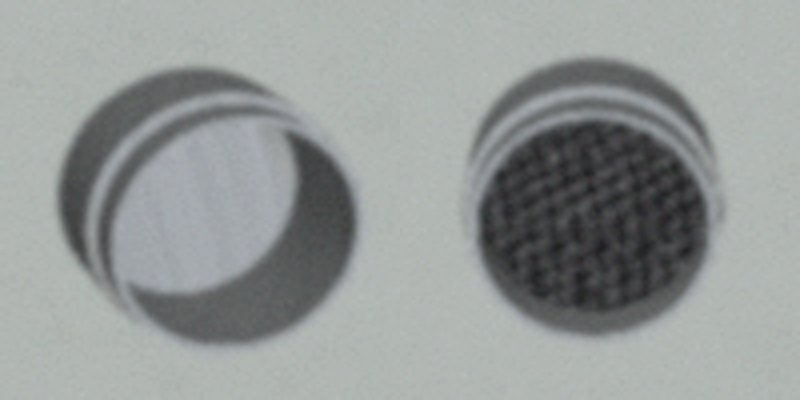

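View pics/c5.png

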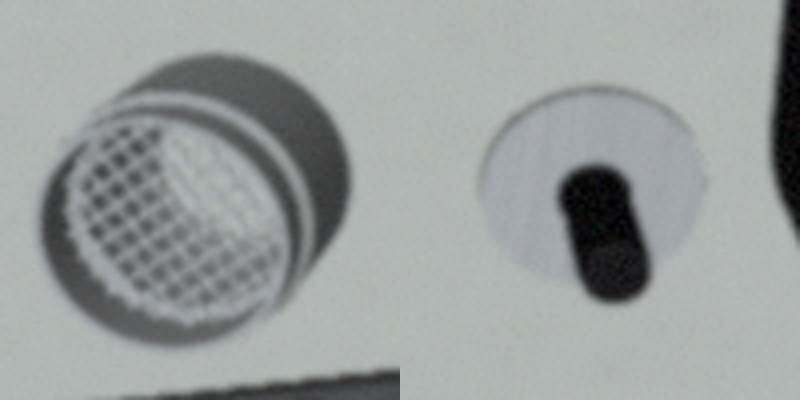

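Run:
```python
from h import *
m=cams.camera_model("wrist")
for n,uv,z in [("rec",(478,256.7),.044),("fine",(323.5,270.5),.044),("med",(162,272),.052),("lidtop",(340+214/4,320+272/4),.046),("liddisc",(340+194/4,320+187/4),.0135)]: print(n,on(m,uv,z).round(4))
```

```text
rec [0.4568 0.4198 0.044 ]
fine [0.4694 0.2832 0.044 ]
med [0.4671 0.142  0.052 ]
lidtop [0.593  0.3521 0.046 ]
liddisc [0.5914 0.3525 0.0135]
```

Call:
{"op": "servo_tool", "data": {
  "series": "85 30 46 14 0 0 0;85 36 46 13 0 0 0;85 36 46 13 0 0 0;85 0 0 0 0 0 0"
}}

```text
time: 1.95
tool_pos: [0.4532, 0.4167, 0.1329]
eef_rot: [-0.005, 1.58, -0.005]
force: [-0.7, -1.6, 0.8]
finger_gap: 0.0849
```

Run:
```python
from h import *
need([.4568,.418,.016],(0,1))
im=cams.read_camera("wrist");cv2.imwrite("pics/w2.png",im[:,:,::-1])
m=cams.camera_model("wrist")
print(proj(m,[.4568,.4198,.044]))
```

```text
t 1.95 tcp [0.4532 0.4167 0.1329] gap 0.0849 F [-0.7 -1.6  0.8]
shift mm [116.8   2.1   4.7]
turn deg [-0.03 -0.52  0.37]
[324.00477851 257.63472125]
```

View pics/w2.png

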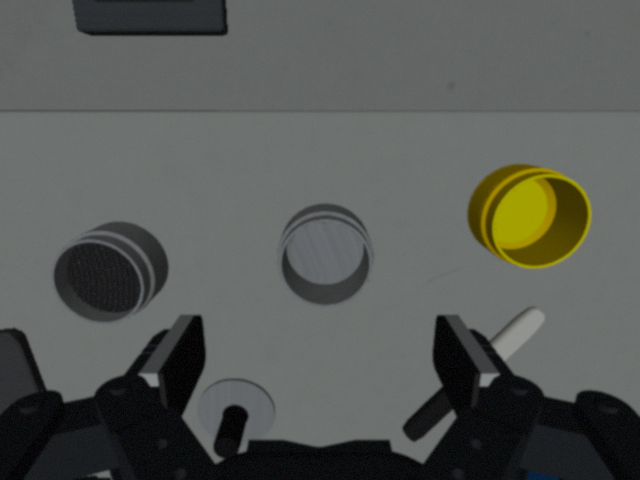

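Call:
{"op": "servo_tool", "data": {
  "series": "85 30 1 1 0 0 0;85 30 1 1 0 0 0;85 30 1 1 0 0 0;85 13 0 0 0 0 0;85 0 0 0 0 0 0"
}}

```text
time: 2.62
tool_pos: [0.4594, 0.419, 0.0381]
eef_rot: [0.001, 1.571, -0.001]
force: [-0.1, -0.3, -0.1]
finger_gap: 0.0848
```

Run:
```python
from h import *
m=cams.camera_model("wrist")
need([.457,.42,.016],(0,1))
im=cams.read_camera("wrist");cv2.imwrite("pics/w3.png",im[:,:,::-1])
need([.457,.42,.016],(0,1))
```

```text
t 2.62 tcp [0.4594 0.419  0.0381] gap 0.0848 F [-0.1 -0.3 -0.1]
shift mm [22.1  1.  -2.4]
turn deg [-0.05  0.01 -0.  ]
t 2.67 tcp [0.46   0.4196 0.039 ] gap 0.085 F [0.5 0.  0.6]
shift mm [23.   0.4 -3. ]
turn deg [-0.04  0.09 -0.06]
```

View pics/w3.png

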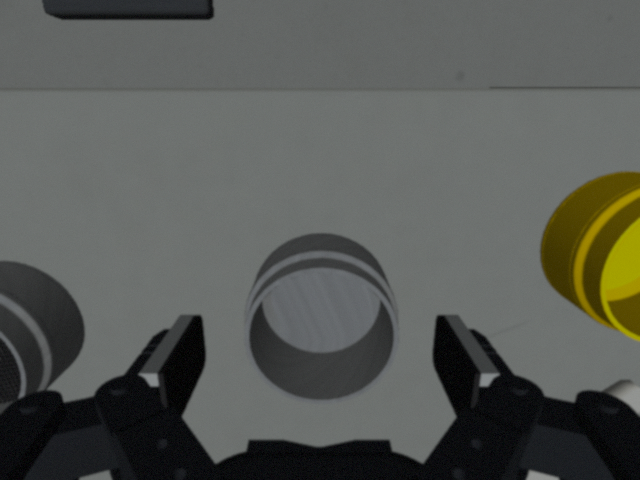

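Run:
```python
from h import *
m=cams.camera_model("wrist")
for v in (322,327,330): print(on(m,(321.5,v),.044).round(4))
for X in ([.457-.028,.42,.044],[.457+.028,.42,.044],[.457+.026,.42,.044]):print(proj(m,X))
```

```text
[0.4524 0.4214 0.044 ]
[0.4544 0.4214 0.044 ]
[0.4556 0.4214 0.044 ]
[317.60432579 261.18948312]
[317.93200573 397.49685378]
[317.92157201 393.15473264]
```

Call:
{"op": "servo_tool", "data": {
  "series": "85 12 1 -2 0 0 0;85 10 1 -1 0 0 0;85 0 0 0 0 0 0;85 0 0 0 0 0 0;40 0 0 0 0 0 0;40 0 0 0 0 0 0;40 0 0 0 0 0 0;40 0 0 0 0 0 0;40 0 0 0 0 0 0"
}}

```text
time: 3.8
tool_pos: [0.4569, 0.4219, 0.0162]
eef_rot: [0.001, 1.569, 0.001]
force: [-0.3, -0.2, 5.4]
finger_gap: 0.0586
```

Run:
```python
from h import *
need([.457,.42,.016],(0,1))
im=cams.read_camera("wrist");cv2.imwrite("pics/w4.png",im[:,:,::-1])
```

```text
t 3.8 tcp [0.4569 0.4219 0.0162] gap 0.0586 F [-0.3 -0.2  5.4]
shift mm [ 0.2 -1.9  0.1]
turn deg [ 0.01  0.08 -0.06]
```

View pics/w4.png

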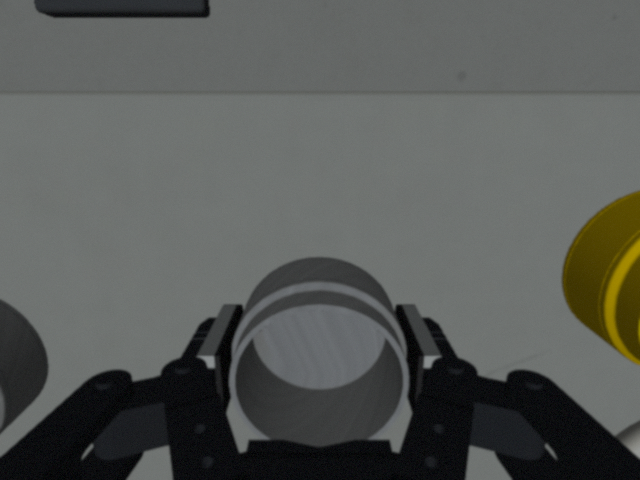

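Call:
{"op": "servo_tool", "data": {
  "series": "40 -20 0 0 0 0 0;40 -40 0 0 0 0 0;40 -44 0 0 0 0 0;40 -44 -20 5 0 0 0;40 -36 -40 12 0 0 0;40 0 -50 16 0 0 0;40 0 -50 16 0 0 0;40 0 -50 16 0 0 0;40 0 -50 16 0 0 0;40 0 -50 16 0 0 0"
}}

```text
time: 5.1
tool_pos: [0.5534, 0.1098, 0.2003]
eef_rot: [-0.0, 1.57, 0.0]
force: [0.5, -0.1, -1.4]
finger_gap: 0.0581
```

Call:
{"op": "servo_tool", "data": {
  "series": "40 0 -50 16 0 0 0;40 0 -50 16 0 0 0;40 0 -50 16 0 0 0;40 0 -50 16 0 0 0;40 0 -50 16 0 0 0;40 0 -50 16 0 0 0;40 0 -36 8 0 0 0;40 0 0 0 0 0 0;40 0 0 0 0 0 0"
}}

```text
time: 6.22
tool_pos: [0.6572, -0.224, 0.1996]
eef_rot: [0.0, 1.571, 0.001]
force: [-0.9, 0.0, -1.2]
finger_gap: 0.0582
```

Run:
```python
from h import *
need([.62,-.221,.1],(0,1))
im=cams.read_camera("wrist");cv2.imwrite("pics/w5.png",im[:,:,::-1])
print(proj(cams.camera_model("wrist"),[.62,-.221,.072]))
```

```text
t 6.22 tcp [ 0.6572 -0.224   0.1996] gap 0.0582 F [-0.9  0.  -1.2]
shift mm [ 99.6   2.9 -37.2]
turn deg [ 0.01 -0.02 -0.04]
[321.08023145 181.73390405]
```

View pics/w5.png

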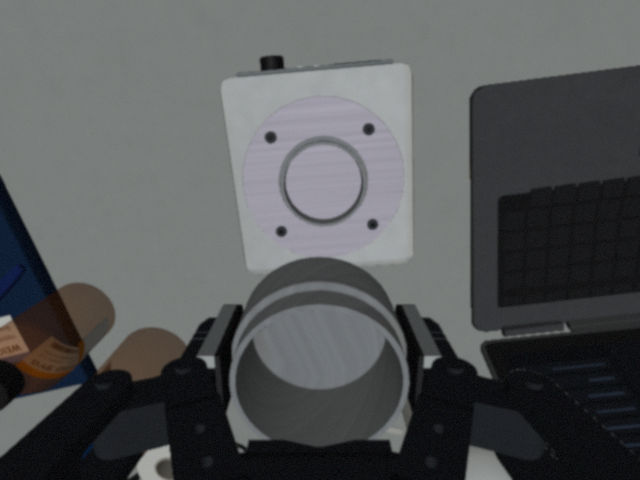

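Run:
```python
from h import *
m=cams.camera_model("wrist");s,R=st();print(s['tool_pos'].round(4))
for z in(.072,):
  for uv in((323.5,180.5),): print(on(m,uv,z).round(4))
print(proj(m,s['tool_pos']+[0.0005,0,.028]))
```

```text
[ 0.6573 -0.2234  0.1996]
[ 0.6192 -0.2194  0.072 ]
[316.21303314 381.77887437]
```

Call:
{"op": "servo_tool", "data": {
  "series": "40 0 2 -20 0 0 0;40 0 1 -18 0 0 0;40 30 0 0 0 0 0;40 40 0 0 0 0 0;40 24 0 0 0 0 0;40 0 0 0 0 0 0;40 0 0 0 0 0 0"
}}

```text
time: 7.15
tool_pos: [0.6203, -0.221, 0.107]
eef_rot: [-0.002, 1.569, 0.001]
force: [0.4, 0.1, -0.6]
finger_gap: 0.0582
```

Run:
```python
from h import *
need([.619,-.2205,.080],(0,1))
im=cams.read_camera("wrist");cv2.imwrite("pics/w6.png",im[:,:,::-1])
im=cams.read_camera("scene");cv2.imwrite("pics/s6.png",cv2.resize(im[230:430,290:490,::-1],(600,600)))
```

```text
t 7.15 tcp [ 0.6203 -0.221   0.107 ] gap 0.0582 F [ 0.4  0.1 -0.6]
shift mm [27.   0.5 -1.3]
turn deg [0.08 0.1  0.04]
```

View pics/w6.png

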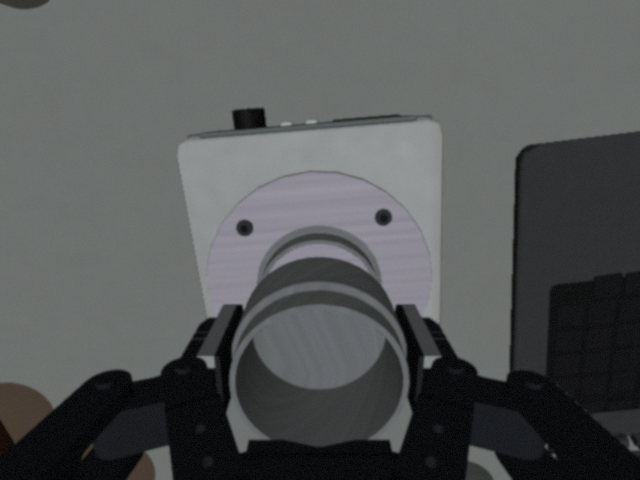

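View pics/s6.png

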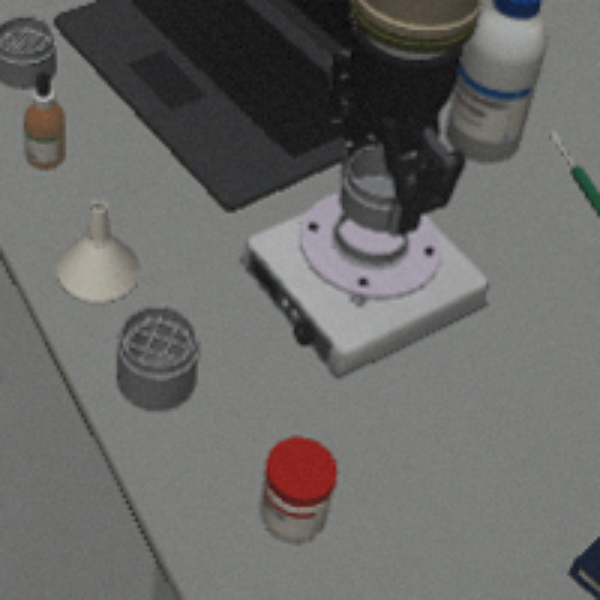

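Call:
{"op": "servo_tool", "data": {
  "series": "40 8 0 -1 0 0 0;40 6 0 0 0 0 0;40 5 0 0 0 0 0;40 3 0 0 0 0 0;40 0 0 0 0 0 0;40 0 0 0 0 0 0"
}}

```text
time: 8.0
tool_pos: [0.6186, -0.2216, 0.0835]
eef_rot: [-0.0, 1.571, 0.0]
force: [-0.7, -0.1, -0.6]
finger_gap: 0.0585
```

Call:
{"op": "servo_tool", "data": {
  "series": "40 2 0 0 0 0 0;40 1 0 0 0 0 0;40 1 0 0 0 0 0;40 0 0 0 0 0 0"
}}

```text
time: 8.5
tool_pos: [0.6186, -0.2215, 0.0802]
eef_rot: [-0.0, 1.57, 0.0]
force: [-3.2, 0.9, 5.1]
finger_gap: 0.0582
```

Call:
{"op": "servo_tool", "data": {
  "series": "40 1 0 0.5 0 0 0;40 0 0 0 0 0 0"
}}

```text
time: 8.75
tool_pos: [0.619, -0.2217, 0.0802]
eef_rot: [-0.0, 1.571, -0.0]
force: [-7.6, 2.4, 11.0]
finger_gap: 0.0584
```

Call:
{"op": "servo_tool", "data": {
  "series": "40 0 0.5 -1.2 0 0 0;40 0 0.2 -0.3 0 0 0;40 0 0 0 0 0 0"
}}

```text
time: 9.12
tool_pos: [0.6189, -0.2216, 0.0802]
eef_rot: [-0.002, 1.567, -0.001]
force: [0.7, -0.9, 5.0]
finger_gap: 0.0584
```

Call:
{"op": "servo_tool", "data": {
  "series": "62 0 0 0 0 0 0;70 0 0 0 0 0 0;85 0 0 0 0 0 0;85 0 0 0 0 0 0;85 0 0 0 0 0 0;85 -30 0 0 0 0 0;85 -50 0 0 0 0 0;85 -50 0 0 0 0 0;85 0 0 0 0 0 0"
}}

```text
time: 10.25
tool_pos: [0.6204, -0.2221, 0.2151]
eef_rot: [-0.004, 1.561, -0.003]
force: [0.1, 0.7, 0.4]
finger_gap: 0.0849
```

Run:
```python
from h import *
need([.619,-.2205,.080],(0,1))
im=cams.read_camera("wrist");cv2.imwrite("pics/w7.png",im[:,:,::-1])
im=cams.read_camera("scene");cv2.imwrite("pics/s7.png",cv2.resize(im[230:380,350:500,::-1],(600,600)))
```

```text
t 10.25 tcp [ 0.6204 -0.2221  0.2151] gap 0.0849 F [0.1 0.7 0.4]
shift mm [135.1   2.2  -2.7]
turn deg [0.02 0.55 0.25]
```

View pics/w7.png

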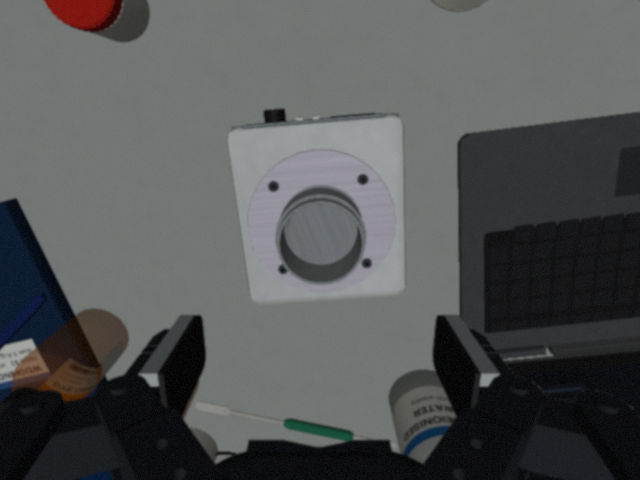

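View pics/s7.png

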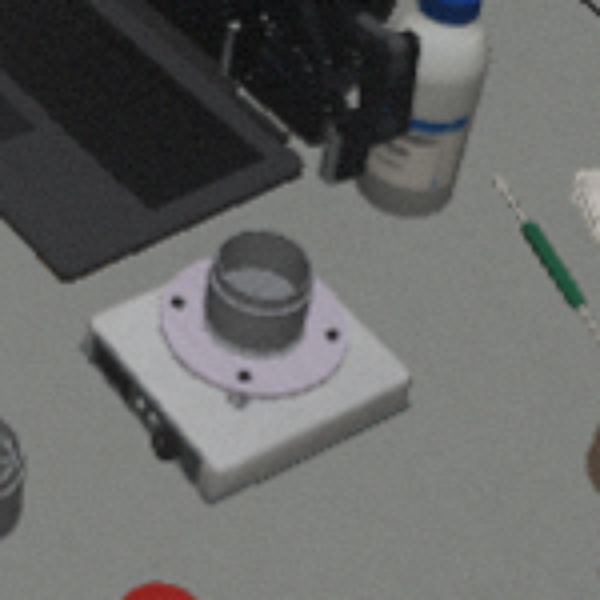

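Run:
```python
from h import *
m=cams.camera_model("wrist")
print(on(m,(321,239),.108).round(4))
need([.466,.281,.12],(0,1))
```

```text
[ 0.6118 -0.2188  0.108 ]
t 10.35 tcp [ 0.6179 -0.2209  0.209 ] gap 0.0847 F [ 0.6  0.2 -0.6]
shift mm [  88.5  502.1 -151.9]
turn deg [0.02 0.09 0.04]
```

Call:
{"op": "servo_tool", "data": {
  "series": "85 0 50 -15 0 0 0;85 0 50 -15 0 0 0;85 0 50 -15 0 0 0;85 0 50 -15 0 0 0;85 0 50 -15 0 0 0;85 0 50 -15 0 0 0;85 0 50 -15 0 0 0;85 10 50 -15 0 0 0;85 30 50 -15 0 0 0;85 30 53 -17 0 0 0"
}}

```text
time: 11.6
tool_pos: [0.4638, 0.2825, 0.1361]
eef_rot: [-0.001, 1.573, -0.001]
force: [0.3, -0.6, -0.3]
finger_gap: 0.0853
```

Call:
{"op": "servo_tool", "data": {
  "series": "85 30 0 0 0 0 0;85 30 0 0 0 0 0;85 24 0 0 0 0 0;85 0 0 0 0 0 0;85 0 0 0 0 0 0"
}}

```text
time: 12.22
tool_pos: [0.4653, 0.2814, 0.0546]
eef_rot: [-0.0, 1.572, -0.0]
force: [0.2, -0.1, 0.5]
finger_gap: 0.0851
```

Run:
```python
from h import *
need([.4694,.2832,.016],(0,1))
im=cams.read_camera("wrist");cv2.imwrite("pics/w8.png",im[:,:,::-1])
print(proj(cams.camera_model("wrist"),[.4694,.2832,.044]))
```

```text
t 12.22 tcp [0.4653 0.2814 0.0546] gap 0.0851 F [ 0.2 -0.1  0.5]
shift mm [38.6  1.8  4.2]
turn deg [ 0.01 -0.04  0.02]
[320.54733978 326.34550199]
```

View pics/w8.png

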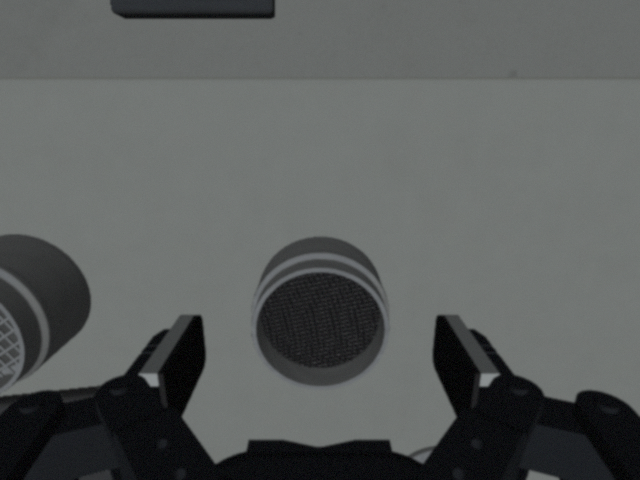

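Call:
{"op": "servo_tool", "data": {
  "series": "85 15 1 3 0 0 0;85 14 0.5 1.3 0 0 0;85 9 0 0 0 0 0;85 0 0 0 0 0 0;40 0 0 0 0 0 0;40 0 0 0 0 0 0;40 0 0 0 0 0 0;40 0 0 0 0 0 0;40 0 0 0 0 0 0"
}}

```text
time: 13.4
tool_pos: [0.4706, 0.2834, 0.0176]
eef_rot: [0.0, 1.569, 0.001]
force: [-0.8, -0.9, 6.3]
finger_gap: 0.0584
```

Call:
{"op": "servo_tool", "data": {
  "series": "40 -20 0 0 0 0 0;40 -40 0 0 0 0 0;40 -44 0 0 0 0 0;40 -44 -20 6 0 0 0;40 -40 -40 12 0 0 0;40 -12 -50 15 0 0 0;40 0 -50 15 0 0 0;40 0 -50 15 0 0 0;40 0 -50 15 0 0 0;40 0 -50 15 0 0 0"
}}

```text
time: 14.65
tool_pos: [0.5629, -0.0285, 0.2163]
eef_rot: [-0.0, 1.571, 0.0]
force: [0.6, 1.5, -0.6]
finger_gap: 0.0582
```

Call:
{"op": "servo_tool", "data": {
  "series": "40 0 -50 15 0 0 0;40 0 -50 15 0 0 0;40 0 -50 14 0 0 0;40 0 -45 11 0 0 0;40 20 0 0 0 0 0;40 20 0 0 0 0 0;40 0 0 0 0 0 0;40 0 0 0 0 0 0"
}}

```text
time: 15.65
tool_pos: [0.618, -0.2207, 0.1767]
eef_rot: [-0.001, 1.571, 0.002]
force: [-0.2, 0.2, -0.7]
finger_gap: 0.0583
```

Run:
```python
from h import *
need([.619,-.2216,.138],(0,1))
im=cams.read_camera("wrist");cv2.imwrite("pics/w9.png",im[:,:,::-1])
print(proj(cams.camera_model("wrist"),[.619,-.2216,.108]))
```

```text
t 15.65 tcp [ 0.618  -0.2207  0.1767] gap 0.0583 F [-0.2  0.2 -0.7]
shift mm [38.7 -0.9  1.1]
turn deg [ 0.1  -0.02 -0.01]
[316.27939093 267.85013492]
```

View pics/w9.png

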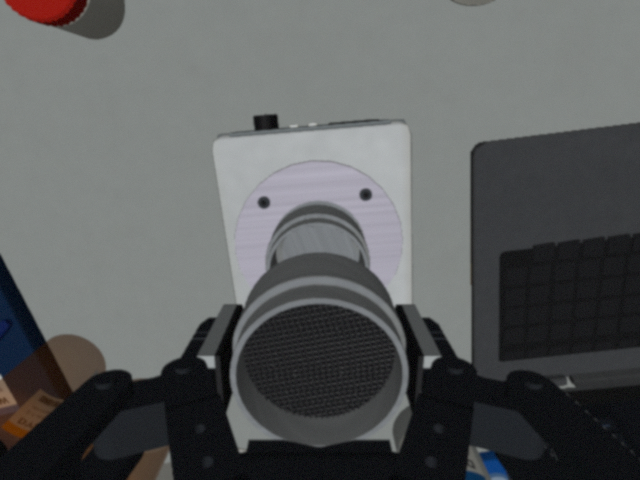

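Call:
{"op": "servo_tool", "data": {
  "series": "40 20 -0.5 0.5 0 0 0;40 18 0 0 0 0 0;40 8 0 0 0 0 0;40 6 0 0 0 0 0;40 3 0 0 0 0 0;40 2 0 0 0 0 0;40 0 0 0 0 0 0;40 0 0 0 0 0 0"
}}

```text
time: 16.7
tool_pos: [0.6187, -0.2225, 0.1201]
eef_rot: [-0.001, 1.57, -0.0]
force: [1.0, -0.8, -0.8]
finger_gap: 0.0581
```

Call:
{"op": "servo_tool", "data": {
  "series": "40 1 0 0 0 0 0;40 1 0 0 0 0 0;40 1 0 0 0 0 0;40 0 0 0 0 0 0;40 0 0 0 0 0 0"
}}

```text
time: 17.32
tool_pos: [0.6186, -0.2224, 0.1176]
eef_rot: [-0.0, 1.57, 0.0]
force: [-2.9, 1.2, 5.1]
finger_gap: 0.0584
```

Call:
{"op": "servo_tool", "data": {
  "series": "40 0.7 0.4 -0.7 0 0 0;40 0 0 0 0 0 0;40 0 0 0 0 0 0"
}}

```text
time: 17.7
tool_pos: [0.6186, -0.2224, 0.1176]
eef_rot: [-0.001, 1.569, -0.001]
force: [-2.2, 0.1, 6.6]
finger_gap: 0.0588
```

Call:
{"op": "servo_tool", "data": {
  "series": "62 0 0 0 0 0 0;70 0 0 0 0 0 0;85 0 0 0 0 0 0;85 0 0 0 0 0 0;85 -30 0 0 0 0 0;85 -50 0 0 0 0 0;85 -30 0 0 0 0 0;85 0 0 0 0 0 0;85 0 0 0 0 0 0"
}}

```text
time: 18.82
tool_pos: [0.6174, -0.2219, 0.2249]
eef_rot: [0.0, 1.572, 0.001]
force: [-0.6, 0.2, -0.4]
finger_gap: 0.085
```

Run:
```python
from h import *
need([.467,.142,.06],(0,1))
im=cams.read_camera("wrist");cv2.imwrite("pics/w10.png",im[:,:,::-1])
print(proj(cams.camera_model("wrist"),[.619,-.2216,.144]))
im=cams.read_camera("scene");cv2.imwrite("pics/s10.png",cv2.resize(im[230:380,350:500,::-1],(600,600)))
```

```text
t 18.82 tcp [ 0.6174 -0.2219  0.2249] gap 0.085 F [-0.6  0.2 -0.4]
shift mm [ 165.2  363.8 -150.1]
turn deg [ 0.02 -0.06 -0.03]
[317.32973356 263.71869811]
```

View pics/w10.png

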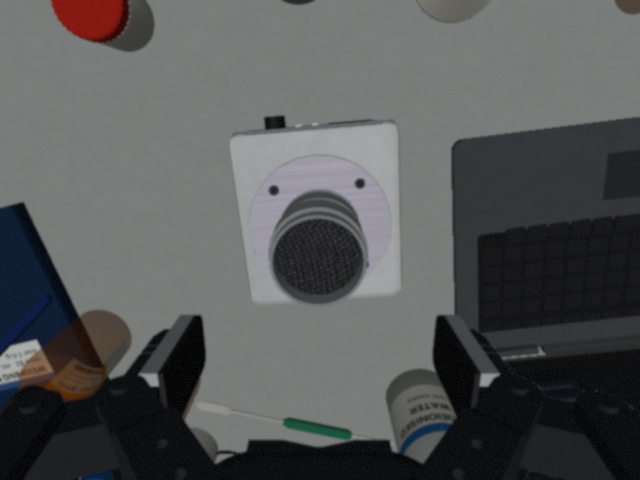

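View pics/s10.png

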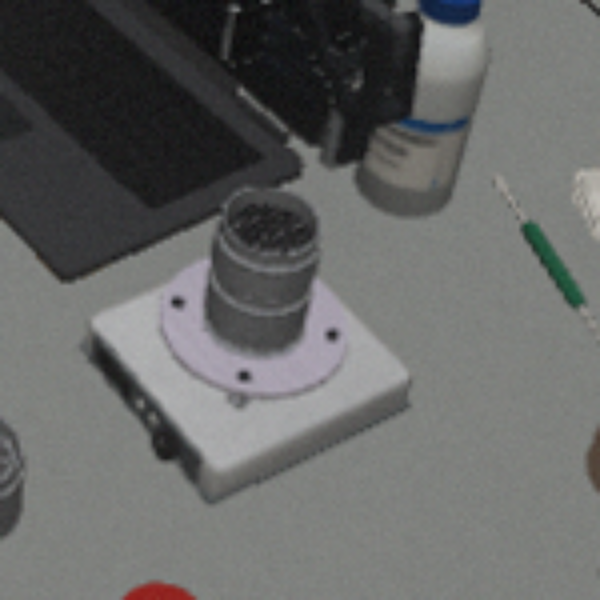

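Call:
{"op": "servo_tool", "data": {
  "series": "85 0 50 -20 0 0 0;85 0 50 -21 0 0 0;85 0 50 -21 0 0 0;85 0 50 -21 0 0 0;85 0 50 -21 0 0 0;85 10 50 -21 0 0 0;85 30 50 -21 0 0 0;85 40 12 -6 0 0 0;85 40 0 0 0 0 0;85 30 0 0 0 0 0"
}}

```text
time: 20.18
tool_pos: [0.4635, 0.14, 0.0728]
eef_rot: [-0.002, 1.575, 0.0]
force: [0.9, -0.7, -0.3]
finger_gap: 0.0855
```

Call:
{"op": "servo_tool", "data": {
  "series": "85 8 0 0 0 0 0;85 0 0 0 0 0 0;85 0 0 0 0 0 0"
}}

```text
time: 20.55
tool_pos: [0.4668, 0.1401, 0.0694]
eef_rot: [0.0, 1.569, 0.0]
force: [0.3, -0.2, 0.4]
finger_gap: 0.0847
```

Run:
```python
from h import *
need([.467,.142,.02],(0,1))
im=cams.read_camera("wrist");cv2.imwrite("pics/w11.png",im[:,:,::-1])
m=cams.camera_model("wrist")
print(proj(m,[.467,.142,.052]),proj(m,[.495,.142,.052]))
```

```text
t 20.55 tcp [0.4668 0.1401 0.0694] gap 0.0847 F [ 0.3 -0.2  0.4]
shift mm [49.4  1.9  0.1]
turn deg [ 0.01  0.12 -0.02]
[321.42091074 311.87299396] [321.33068062 368.81508297]
```

View pics/w11.png

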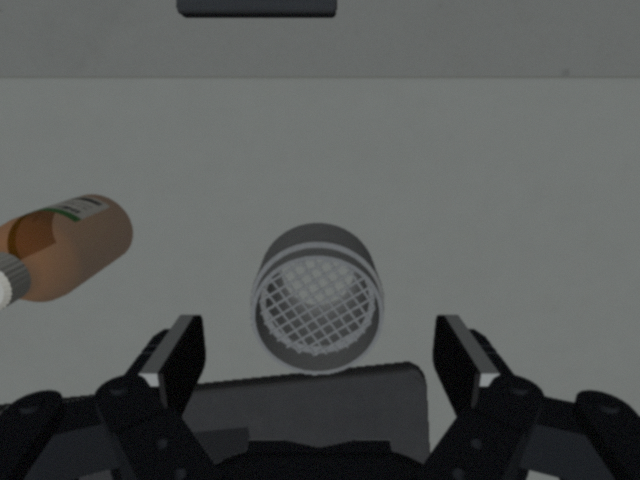

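Run:
```python
from h import *
m=cams.camera_model("wrist")
for uv in [(190,385),(300,373),(410,365)]: print(on(m,uv,.02).round(3),on(m,uv,.0).round(3))
```

```text
[0.528 0.071 0.02 ] [0.543 0.063 0.   ]
[0.52  0.131 0.02 ] [0.535 0.13  0.   ]
[0.515 0.19  0.02 ] [0.529 0.195 0.   ]
```

Clear by ~35 mm. Grip the medium sieve.

Call:
{"op": "servo_tool", "data": {
  "series": "85 20 0 0.7 0 0 0;85 18 0 0 0 0 0;85 11 0 0 0 0 0;85 0 0 0 0 0 0;40 0 0 0 0 0 0;40 0 0 0 0 0 0;40 0 0 0 0 0 0;40 0 0 0 0 0 0;40 0 0 0 0 0 0"
}}

```text
time: 21.72
tool_pos: [0.4674, 0.1401, 0.02]
eef_rot: [-0.0, 1.569, 0.001]
force: [-0.1, -0.4, 6.3]
finger_gap: 0.0586
```

Call:
{"op": "servo_tool", "data": {
  "series": "40 -20 0 0 0 0 0;40 -40 0 0 0 0 0;40 -45 0 0 0 0 0;40 -45 0 0 0 0 0;40 -45 -20 8 0 0 0;40 -35 -40 16 0 0 0;40 0 -50 21 0 0 0;40 0 -50 21 0 0 0;40 0 -50 21 0 0 0;40 0 -50 21 0 0 0"
}}

```text
time: 22.98
tool_pos: [0.5747, -0.1217, 0.2488]
eef_rot: [-0.0, 1.571, 0.0]
force: [0.5, 0.5, -1.1]
finger_gap: 0.0586
```

Call:
{"op": "servo_tool", "data": {
  "series": "40 0 -50 21 0 0 0;40 0 -40 16 0 0 0;40 0 -12 5 0 0 0;40 20 0 0 0 0 0;40 20 0 0 0 0 0;40 0 0 0 0 0 0;40 0 0 0 0 0 0"
}}

```text
time: 23.85
tool_pos: [0.6164, -0.221, 0.2089]
eef_rot: [-0.001, 1.571, 0.001]
force: [0.9, -0.8, -0.2]
finger_gap: 0.0584
```

Run:
```python
from h import *
need([.617,-.2218,.172],(0,1))
im=cams.read_camera("wrist");cv2.imwrite("pics/w12.png",im[:,:,::-1])
m=cams.camera_model("wrist")
print(proj(m,[.617,-.2218,.144]))
```

```text
t 23.85 tcp [ 0.6164 -0.221   0.2089] gap 0.0584 F [ 0.9 -0.8 -0.2]
shift mm [36.9 -0.8  0.7]
turn deg [ 0.08 -0.02 -0.01]
[316.54276911 269.81623384]
```

View pics/w12.png

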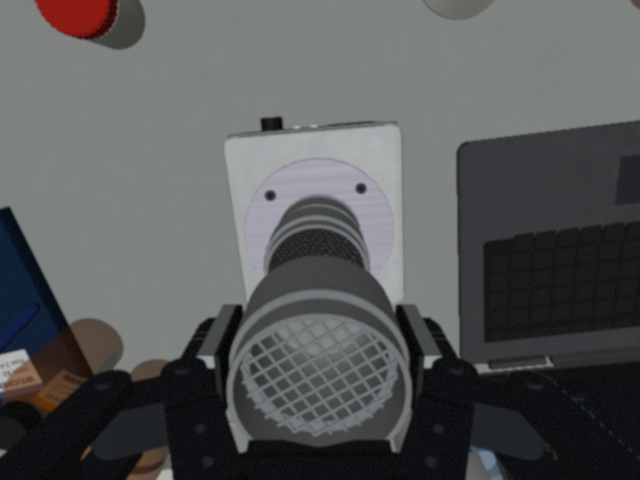

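Rim of the fine sieve spans 263–369 (centre 316), piece in hand centred at 320. Lower.

Call:
{"op": "servo_tool", "data": {
  "series": "40 18 -0.5 0.5 0 0 0;40 16 0 0 0 0 0;40 8 0 0 0 0 0;40 5 0 0 0 0 0;40 3 0 0 0 0 0;40 0 0 0 0 0 0;40 0 0 0 0 0 0"
}}

```text
time: 24.78
tool_pos: [0.6173, -0.2227, 0.1596]
eef_rot: [-0.001, 1.57, -0.0]
force: [-0.9, 0.1, -1.1]
finger_gap: 0.0583
```

Call:
{"op": "servo_tool", "data": {
  "series": "40 1 0 0 0 0 0;40 1 0 0 0 0 0;40 1 0 0 0 0 0;40 0 0 0 0 0 0;40 0 0 0 0 0 0"
}}

```text
time: 25.4
tool_pos: [0.6171, -0.2225, 0.1561]
eef_rot: [-0.0, 1.571, 0.0]
force: [0.1, 0.6, 0.4]
finger_gap: 0.0584
```

Call:
{"op": "servo_tool", "data": {
  "series": "40 1 0 0 0 0 0;40 0.5 0 0 0 0 0;40 0 0 0 0 0 0"
}}

```text
time: 25.78
tool_pos: [0.6173, -0.2226, 0.156]
eef_rot: [-0.001, 1.57, -0.0]
force: [-3.8, 0.9, 8.4]
finger_gap: 0.0585
```

Call:
{"op": "servo_tool", "data": {
  "series": "62 0 0 0 0 0 0;70 0 0 0 0 0 0;85 0 0 0 0 0 0;85 0 0 0 0 0 0;85 -30 0 0 0 0 0;85 -50 0 0 0 0 0;85 -30 0 0 0 0 0;85 0 0 0 0 0 0;85 0 0 0 0 0 0"
}}

```text
time: 26.9
tool_pos: [0.6167, -0.2223, 0.2634]
eef_rot: [0.0, 1.572, 0.001]
force: [0.1, 0.6, -0.4]
finger_gap: 0.0852
```

Run:
```python
from h import *
need([.427,-.236,.2],(0,1))
im=cams.read_camera("wrist");cv2.imwrite("pics/w13.png",im[:,:,::-1])
m=cams.camera_model("wrist")
print(proj(m,[.617,-.2218,.188]))
im=cams.read_camera("scene");cv2.imwrite("pics/s13.png",cv2.resize(im[230:380,350:500,::-1],(600,600)))
```

```text
t 26.9 tcp [ 0.6167 -0.2223  0.2634] gap 0.0852 F [ 0.1  0.6 -0.4]
shift mm [  63.6  -13.6 -189.6]
turn deg [ 0.02 -0.06 -0.03]
[317.92296331 265.03672509]
```

View pics/w13.png

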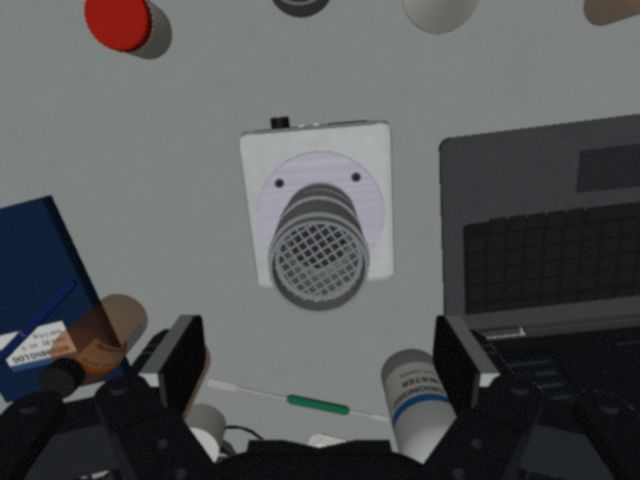

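View pics/s13.png

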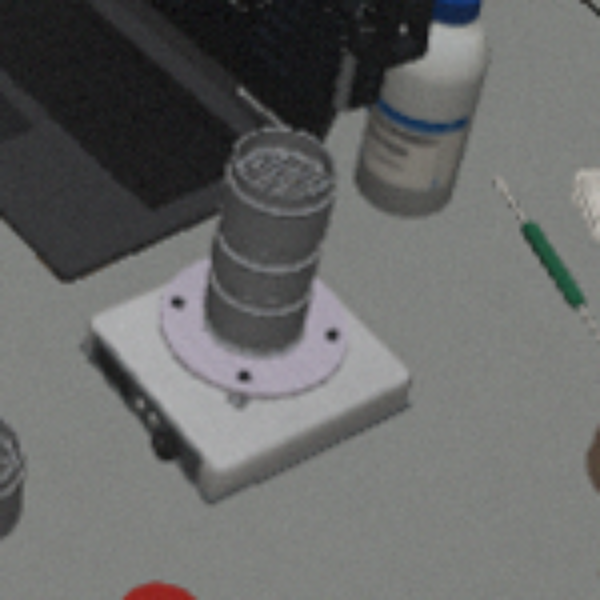

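Call:
{"op": "servo_tool", "data": {
  "series": "85 0 -3 -45 0 0 0;85 0 -3 -48 0 0 0;85 0 -3 -48 0 0 0;85 20 -3 -48 0 0 0;85 40 0 0 0 0 0;85 40 0 0 0 0 0;85 40 0 0 0 0 0;85 36 0 0 0 0 0;85 0 0 0 0 0 0;85 0 0 0 0 0 0"
}}

```text
time: 28.25
tool_pos: [0.4282, -0.2347, 0.0892]
eef_rot: [-0.0, 1.571, 0.0]
force: [0.5, -0.2, -0.2]
finger_gap: 0.0845
```

Run:
```python
from h import *
need([.427,-.236,.024],(0,1))
im=cams.read_camera("wrist");cv2.imwrite("pics/w14.png",im[:,:,::-1])
m=cams.camera_model("wrist")
print(proj(m,[.427,-.236,.06]),proj(m,[.455,-.236,.06]))
```

```text
t 28.25 tcp [ 0.4282 -0.2347  0.0892] gap 0.0845 F [ 0.5 -0.2 -0.2]
shift mm [65.2 -1.3 -1.2]
turn deg [0.02 0.01 0.  ]
[315.15680642 294.81686985] [315.3457676  349.10776454]
```

View pics/w14.png

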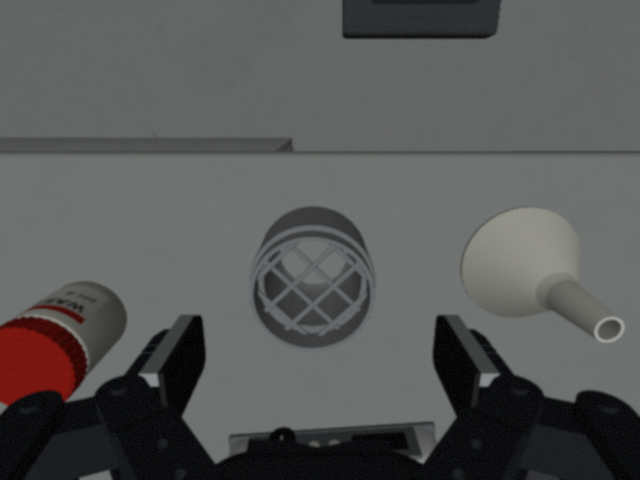

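Call:
{"op": "servo_tool", "data": {
  "series": "85 20 -1.3 -1 0 0 0;85 20 -1 -0.5 0 0 0;85 16 0 0 0 0 0;85 9 0 0 0 0 0;85 0 0 0 0 0 0;40 0 0 0 0 0 0;40 0 0 0 0 0 0;40 0 0 0 0 0 0;40 0 0 0 0 0 0;40 0 0 0 0 0 0"
}}

```text
time: 29.55
tool_pos: [0.4274, -0.2375, 0.0246]
eef_rot: [-0.001, 1.569, -0.001]
force: [-0.9, 0.7, 6.5]
finger_gap: 0.0588
```

Call:
{"op": "servo_tool", "data": {
  "series": "40 -20 0 0 0 0 0;40 -40 0 0 0 0 0;40 -50 0 0 0 0 0;40 -50 0 0 0 0 0;40 -50 0 0 0 0 0;40 -40 0 0 0 0 0;40 -10 3 20 0 0 0;40 0 4 40 0 0 0;40 0 4 45 0 0 0;40 0 3 45 0 0 0"
}}

```text
time: 30.8
tool_pos: [0.5777, -0.2226, 0.2834]
eef_rot: [-0.0, 1.571, 0.0]
force: [0.0, -1.2, -0.0]
finger_gap: 0.0588
```

Call:
{"op": "servo_tool", "data": {
  "series": "40 0 1 30 0 0 0;40 0 0 9 0 0 0;40 15 0 0 0 0 0;40 10 0 0 0 0 0;40 0 0 0 0 0 0;40 0 0 0 0 0 0"
}}

```text
time: 31.55
tool_pos: [0.615, -0.222, 0.2588]
eef_rot: [-0.0, 1.571, -0.0]
force: [-0.1, -0.3, -0.6]
finger_gap: 0.0586
```

Run:
```python
from h import *
need([.617,-.2222,.2046],(0,1))
im=cams.read_camera("wrist");cv2.imwrite("pics/w15.png",im[:,:,::-1])
m=cams.camera_model("wrist")
print(proj(m,[.617,-.2218,.188]))
```

```text
t 31.55 tcp [ 0.615  -0.222   0.2588] gap 0.0586 F [-0.1 -0.3 -0.6]
shift mm [54.2 -0.2  2. ]
turn deg [-0.01  0.01  0.01]
[317.80026545 268.52081402]
```

View pics/w15.png

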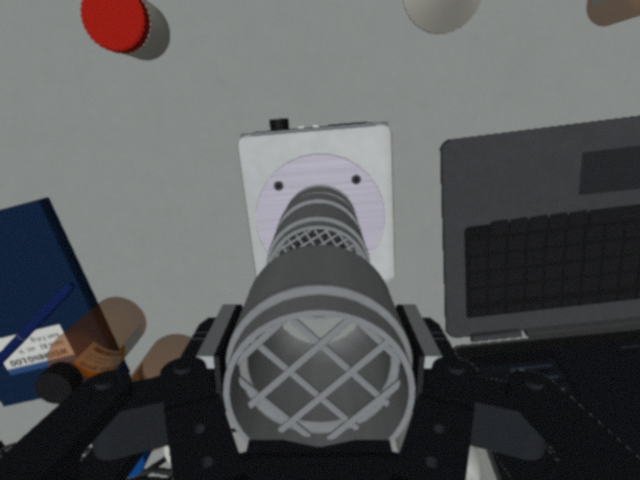

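Call:
{"op": "servo_tool", "data": {
  "series": "40 18 0 1 0 0 0;40 16 0 0.5 0 0 0;40 8 0 0 0 0 0;40 5 0 0 0 0 0;40 3 0 0 0 0 0;40 0 0 0 0 0 0;40 0 0 0 0 0 0"
}}

```text
time: 32.48
tool_pos: [0.6172, -0.222, 0.2091]
eef_rot: [-0.001, 1.57, -0.0]
force: [-0.0, -0.1, -1.1]
finger_gap: 0.0586
```

Call:
{"op": "servo_tool", "data": {
  "series": "40 2 0 0 0 0 0;40 1 0 0 0 0 0;40 1 0 0 0 0 0;40 0.5 0 0 0 0 0;40 0 0 0 0 0 0"
}}

```text
time: 33.1
tool_pos: [0.6174, -0.222, 0.2048]
eef_rot: [-0.001, 1.569, -0.0]
force: [0.8, -0.4, 4.3]
finger_gap: 0.0593
```

Call:
{"op": "servo_tool", "data": {
  "series": "40 0.7 0 0 0 0 0;40 0 0 0 0 0 0;40 0 0 0 0 0 0"
}}

```text
time: 33.48
tool_pos: [0.6177, -0.2221, 0.2047]
eef_rot: [-0.001, 1.568, -0.0]
force: [1.4, -0.2, 7.2]
finger_gap: 0.0585
```

Call:
{"op": "servo_tool", "data": {
  "series": "62 0 0 0 0 0 0;70 0 0 0 0 0 0;85 0 0 0 0 0 0;85 0 0 0 0 0 0;85 -30 0 0 0 0 0;85 -50 0 0 0 0 0;85 -30 0 0 0 0 0;85 0 0 0 0 0 0;85 0 0 0 0 0 0"
}}

```text
time: 34.6
tool_pos: [0.6167, -0.2217, 0.3121]
eef_rot: [0.0, 1.572, 0.001]
force: [0.9, 0.2, -0.2]
finger_gap: 0.0853
```

Run:
```python
from h import *
need([.593,.352,.12],(0,1))
im=cams.read_camera("wrist");cv2.imwrite("pics/w16.png",im[:,:,::-1])
m=cams.camera_model("wrist")
print(proj(m,[.617,-.2218,.24]))
im=cams.read_camera("scene");cv2.imwrite("pics/s16.png",cv2.resize(im[180:380,300:500,::-1],(600,600)))
```

```text
t 34.6 tcp [ 0.6167 -0.2217  0.3121] gap 0.0853 F [ 0.9  0.2 -0.2]
shift mm [192.5 573.6 -23.3]
turn deg [ 0.02 -0.07 -0.03]
[316.73243446 266.94734866]
```

View pics/w16.png

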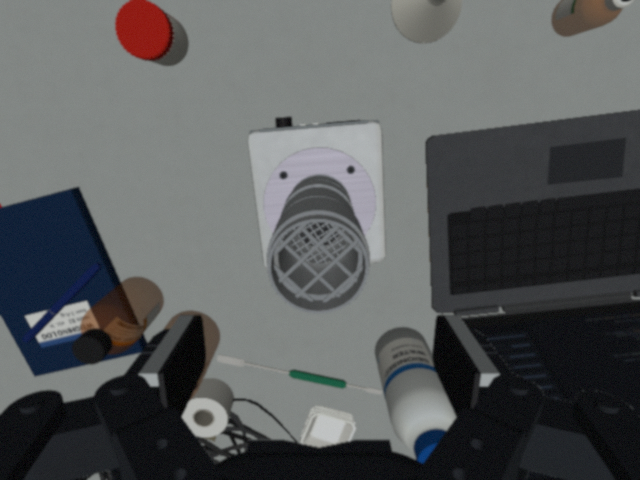

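View pics/s16.png

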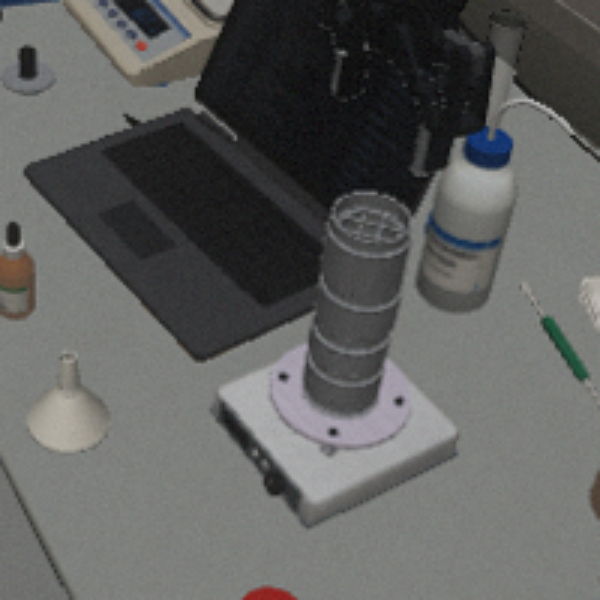

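Call:
{"op": "servo_tool", "data": {
  "series": "85 0 50 -2 0 0 0;85 0 50 -2 0 0 0;85 0 50 -2 0 0 0;85 0 50 -2 0 0 0;85 0 50 -2 0 0 0;85 0 50 -2 0 0 0;85 0 50 -2 0 0 0;85 0 50 -2 0 0 0;85 0 50 -2 0 0 0;60 0 50 -2 0 0 0"
}}

```text
time: 35.95
tool_pos: [0.596, 0.2796, 0.3115]
eef_rot: [-0.001, 1.573, -0.001]
force: [0.2, -0.4, 0.2]
finger_gap: 0.0696
```

Call:
{"op": "servo_tool", "data": {
  "series": "50 0 50 -3 0 0 0;50 20 22 0 0 0 0;50 40 0 0 0 0 0;50 40 0 0 0 0 0;50 40 0 0 0 0 0;50 40 0 0 0 0 0;50 10 0 0 0 0 0;50 0 0 0 0 0 0;50 0 0 0 0 0 0"
}}

```text
time: 37.08
tool_pos: [0.5951, 0.3506, 0.1256]
eef_rot: [0.001, 1.568, 0.001]
force: [0.4, 0.5, 0.3]
finger_gap: 0.0499
```

Run:
```python
from h import *
need([.593,.352,.03],(0,1))
im=cams.read_camera("wrist");cv2.imwrite("pics/w17.png",im[:,:,::-1])
m=cams.camera_model("wrist")
print(proj(m,[.593,.352,.046]),proj(m,[.592,.352,.0135]))
```

```text
t 37.08 tcp [0.5951 0.3506 0.1256] gap 0.0499 F [0.4 0.5 0.3]
shift mm [95.6  1.3 -2.3]
turn deg [ 0.01  0.17 -0.08]
[319.37615408 256.30343112] [319.20855268 237.72183629]
```

View pics/w17.png

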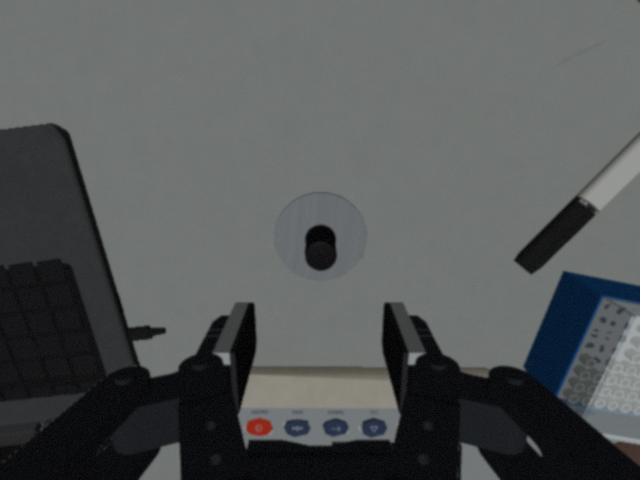

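Run:
```python
from h import *
m=cams.camera_model("wrist")
for z in(.0,.05,.08): print(on(m,(320,368),z).round(3))
print(on(m,(320.5,255),.046),on(m,(320.5,236.5),.0135))
```

```text
[0.7   0.353 0.   ]
[0.664 0.352 0.05 ]
[0.643 0.352 0.08 ]
[0.59221485 0.35263775 0.046     ] [0.59117664 0.3528326  0.0135    ]
```

Call:
{"op": "servo_tool", "data": {
  "series": "50 30 1 -2 0 0 0;50 30 0.5 0 0 0 0;50 22 0 0 0 0 0;50 12 0 0 0 0 0;50 0 0 0 0 0 0;50 0 0 0 0 0 0"
}}

```text
time: 37.88
tool_pos: [0.5927, 0.3521, 0.0307]
eef_rot: [0.0, 1.569, 0.001]
force: [0.1, -0.3, 0.5]
finger_gap: 0.0499
```

Run:
```python
from h import *
need([.593,.352,.03],(0,1))
im=cams.read_camera("wrist");cv2.imwrite("pics/w18.png",im[:,:,::-1])
```

```text
t 37.88 tcp [0.5927 0.3521 0.0307] gap 0.0499 F [ 0.1 -0.3  0.5]
shift mm [ 0.7 -0.1  0.3]
turn deg [ 0.02  0.1  -0.05]
```

View pics/w18.png

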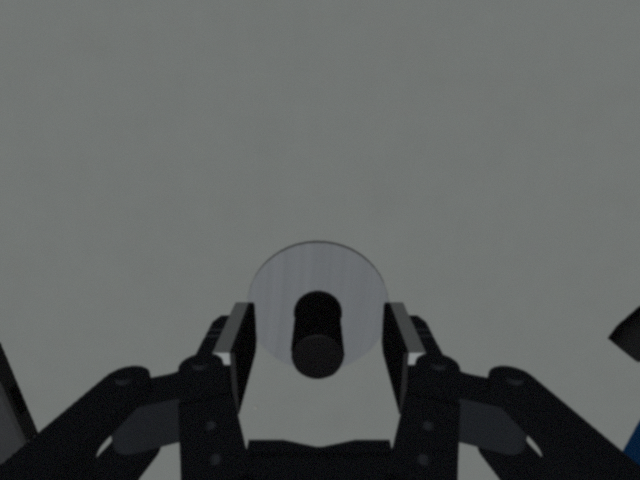

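Call:
{"op": "servo_tool", "data": {
  "series": "5 0 0 0 0 0 0;5 0 0 0 0 0 0;5 0 0 0 0 0 0;5 0 0 0 0 0 0;5 0 0 0 0 0 0;5 -5 0 0 0 0 0;5 -15 0 0 0 0 0;5 -20 0 0 0 0 0;5 0 0 0 0 0 0"
}}

```text
time: 39.05
tool_pos: [0.5939, 0.3528, 0.0731]
eef_rot: [0.002, 1.566, 0.002]
force: [0.2, -0.2, 1.1]
finger_gap: 0.0166
```

Run:
```python
from h import *
need([.617,-.222,.35],(0,1))
im=cams.read_camera("wrist");cv2.imwrite("pics/w19.png",im[:,:,::-1])
```

```text
t 39.05 tcp [0.5939 0.3528 0.0731] gap 0.0166 F [ 0.2 -0.2  1.1]
shift mm [-278.2 -574.    24.4]
turn deg [ 0.02  0.29 -0.15]
```

View pics/w19.png

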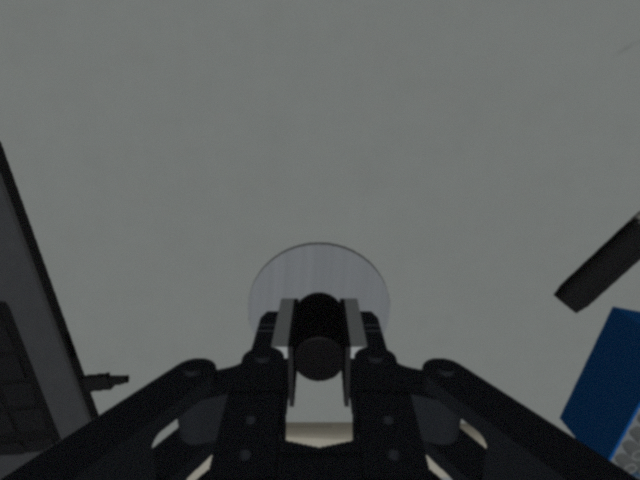

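Call:
{"op": "servo_tool", "data": {
  "series": "5 -30 0 0 0 0 0;5 -50 0 0 0 0 0;5 -50 0 0 0 0 0;5 -50 0 0 0 0 0;5 -50 -10 0 0 0 0;5 -40 -30 2 0 0 0;5 0 -45 2 0 0 0;5 0 -50 2 0 0 0;5 0 -50 2 0 0 0;5 0 -50 2 0 0 0"
}}

```text
time: 40.35
tool_pos: [0.6015, 0.1151, 0.3386]
eef_rot: [-0.001, 1.572, 0.0]
force: [0.0, -0.4, -0.9]
finger_gap: 0.016
```

Call:
{"op": "servo_tool", "data": {
  "series": "5 0 -50 2 0 0 0;5 0 -50 2 0 0 0;5 0 -50 2 0 0 0;5 0 -50 2 0 0 0;5 0 -50 2 0 0 0;5 0 -45 2 0 0 0;5 0 -34 2 0 0 0;5 0 -10 2 0 0 0;5 0 0 0 0 0 0;5 0 0 0 0 0 0"
}}

```text
time: 41.6
tool_pos: [0.6182, -0.221, 0.3392]
eef_rot: [-0.001, 1.571, 0.002]
force: [-0.5, -0.0, -0.5]
finger_gap: 0.0156
```

Run:
```python
from h import *
need([.617,-.222,.2625],(0,1))
im=cams.read_camera("wrist");cv2.imwrite("pics/w20.png",im[:,:,::-1])
im=cams.read_camera("scene");cv2.imwrite("pics/s20.png",cv2.resize(im[130:330,310:510,::-1],(600,600)))
```

```text
t 41.6 tcp [ 0.6182 -0.221   0.3392] gap 0.0156 F [-0.5 -0.  -0.5]
shift mm [76.7 -1.1 -1.1]
turn deg [ 0.09 -0.01 -0.03]
```

View pics/w20.png

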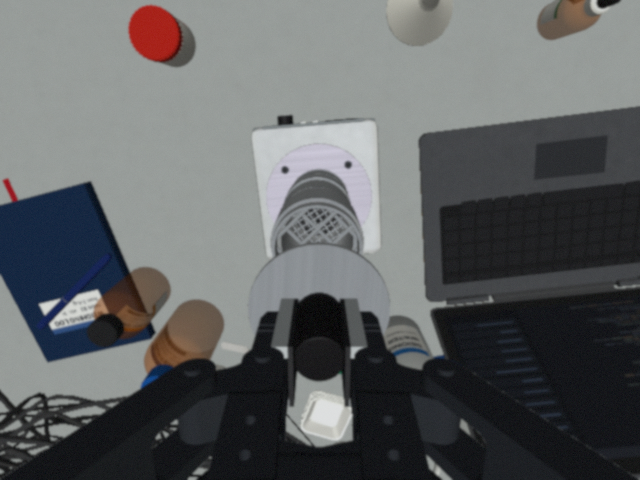

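View pics/s20.png

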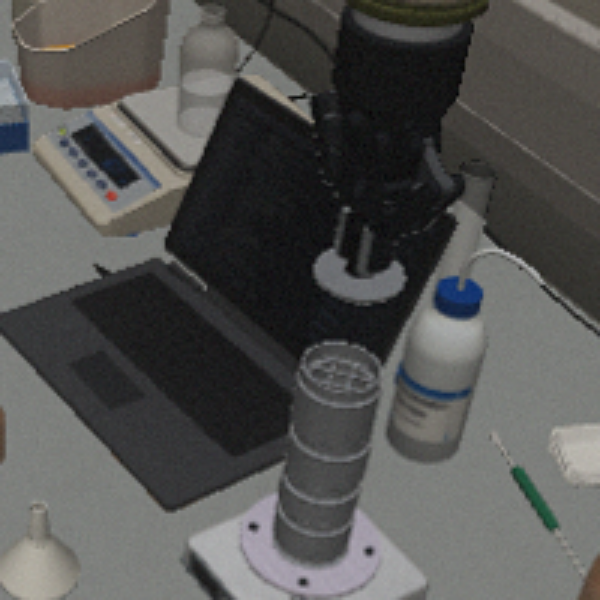

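Lid held level above the stack (lid disc 249–390, stack rim centred at ~319). Lower to ~7 mm above seat.

Call:
{"op": "servo_tool", "data": {
  "series": "5 25 -0.5 -0.5 0 0 0;5 25 -0.5 -0.5 0 0 0;5 12 0 0 0 0 0;5 6 0 0 0 0 0;5 4 0 0 0 0 0;5 0 0 0 0 0 0;5 0 0 0 0 0 0"
}}

```text
time: 42.58
tool_pos: [0.6173, -0.2235, 0.2681]
eef_rot: [-0.001, 1.57, -0.0]
force: [0.4, 0.4, -0.5]
finger_gap: 0.016
```

Call:
{"op": "servo_tool", "data": {
  "series": "5 1 0 0 0 0 0;5 1 0 0 0 0 0;5 1 0 0 0 0 0;5 1 0 0 0 0 0;5 0 0 0 0 0 0;5 0 0 0 0 0 0"
}}

```text
time: 43.32
tool_pos: [0.617, -0.2233, 0.2633]
eef_rot: [-0.0, 1.571, 0.0]
force: [0.4, 0.2, -1.2]
finger_gap: 0.0161
```

Call:
{"op": "servo_tool", "data": {
  "series": "5 0.7 0.8 0 0 0 0;5 0.7 0 0 0 0 0;5 0 0 0 0 0 0;5 0 0 0 0 0 0"
}}

```text
time: 43.82
tool_pos: [0.6171, -0.2225, 0.2621]
eef_rot: [-0.0, 1.57, 0.0]
force: [0.1, -0.1, 1.7]
finger_gap: 0.0163
```

Call:
{"op": "servo_tool", "data": {
  "series": "5 0.7 0 0 0 0 0;5 0.3 0 0 0 0 0;5 0 0 0 0 0 0;5 0 0 0 0 0 0"
}}

```text
time: 44.32
tool_pos: [0.6173, -0.2225, 0.2621]
eef_rot: [-0.001, 1.569, -0.0]
force: [-0.7, 1.3, 5.3]
finger_gap: 0.0162
```

Call:
{"op": "servo_tool", "data": {
  "series": "20 0 0 0 0 0 0;30 0 0 0 0 0 0;50 0 0 0 0 0 0;50 0 0 0 0 0 0;50 -20 0 0 0 0 0;50 -40 0 0 0 0 0;50 -40 0 0 0 0 0;50 -40 0 0 0 0 0;50 0 0 0 0 0 0;50 0 0 0 0 0 0"
}}

```text
time: 45.58
tool_pos: [0.6171, -0.2225, 0.4017]
eef_rot: [-0.001, 1.57, -0.0]
force: [-0.0, -0.0, -0.2]
finger_gap: 0.05
```

Run:
```python
from h import *
need([.617,-.222,.2625],(0,1))
im=cams.read_camera("wrist");cv2.imwrite("pics/w21.png",im[:,:,::-1])
m=cams.camera_model("wrist");print(proj(m,[.617,-.222,.278]),proj(m,[.617,-.222,.2455]))
im=cams.read_camera("scene");cv2.imwrite("pics/s21.png",cv2.resize(im[180:380,300:500,::-1],(600,600)));cv2.imwrite("pics/s21f.png",im[:,:,::-1])
im=cams.read_camera("top");cv2.imwrite("pics/t21.png",im[:,:,::-1])
```

```text
t 45.58 tcp [ 0.6171 -0.2225  0.4017] gap 0.05 F [-0.  -0.  -0.2]
shift mm [139.2   0.6  -0.2]
turn deg [0.02 0.06 0.03]
[318.12054304 238.81398206] [318.16256587 226.08191583]
```

View pics/w21.png

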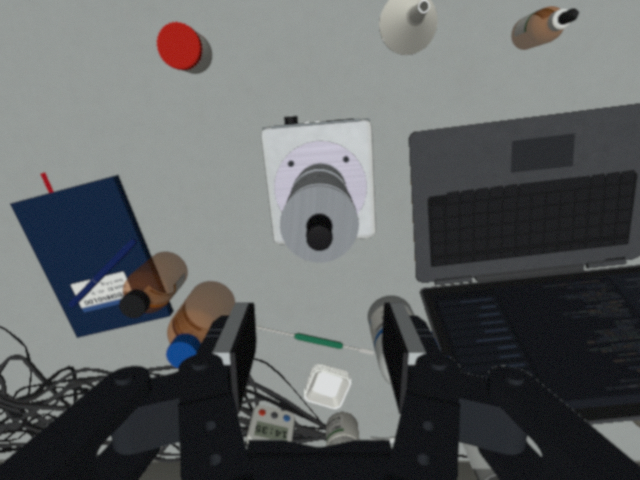

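View pics/s21.png

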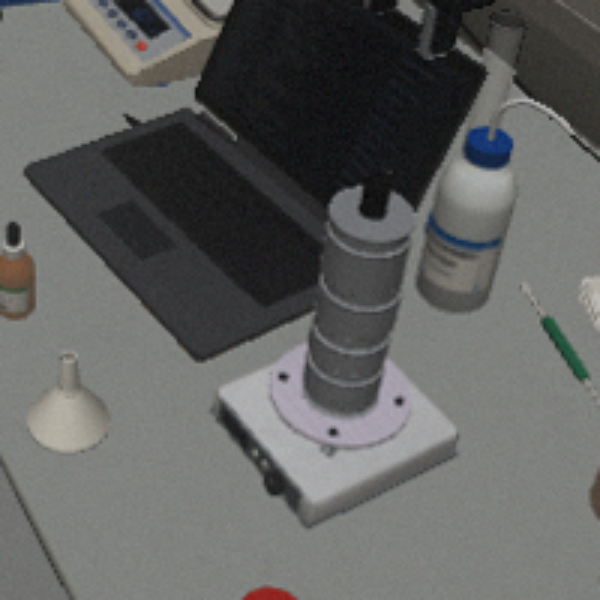

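View pics/s21f.png

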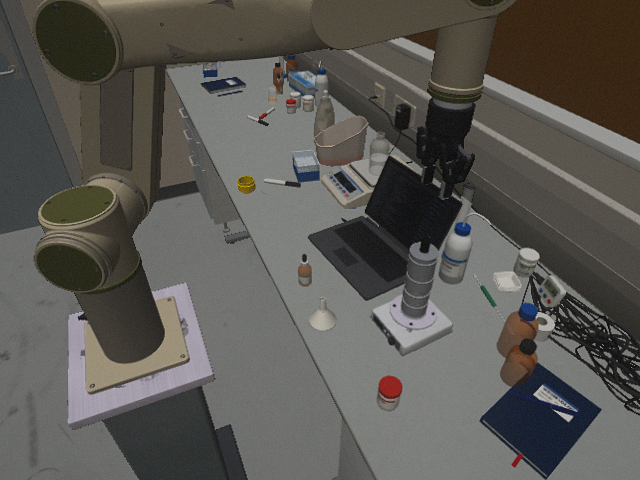

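```bash
python3 -c "
from bench import ticket
print(ticket.finish_job())"
```

```text
the job is handed in; nothing more can be done
None
```

I built the stack on the shaker's collar in the order asked: receiver pan, fine sieve, medium sieve, coarse sieve, lid. The job was handed in at about 46 s of the 120 s allowed.

- **Seating:** Each piece was lowered until it stopped under a light push of about 2–11 N. The tool stopped within about 0.5 mm of the height each seat should give. The lid, for example, stopped at 0.2621 m where I expected 0.2625 m.
- **Final pictures:** The wrist and scene views show the stack upright with the lid level. The gripper is open and well clear above it. The sample pot, funnel, dropper bottle and yellow look-alike pan stand where they were.
- **Disagreements:** My first measurements from the fixed cameras were up to about 7 mm off in y from the wrist camera's, so I used the wrist camera for the final measurements. The seat also turned out about 2 mm nearer the robot than first measured. I saw this as a small sideways force when setting down the receiver pan and the fine sieve, and corrected for it from the medium sieve on.

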